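Unhitch the bicycle trailer's tongue and hold it up for the paint brush

TASK

The ball under this bicycle-trailer hitch needs a touch-up: turn the lock knob on top of the coupler until its pointed end is on the open mark (the long bar, knob in line with the tongue), pull the latch handle beside the coupler fully out against its spring, and lift the tongue off the ball by it. Raise the coupler about 10 cm above the ball and finish holding it there still in the gripper, with nothing else carrying it, so that the ball can be painted. Leave the paints, brush and other things where they are.

Things in the scene. Friction and masses are not known exactly. Their poses are not given: they have to be found in the camera images.
- lock_knob (a joint): angle (rad) of the black bar knob on the coupler, clockwise from above. 0: its pointed end on the small round pip of the collar (locked; tongue's -y side). 1.571: pointed end on the long raised bar mark (open; tongue's -x side, towards the nose), knob in line with the tongue. Turns 0 to 1.95, stiff (0.06 N m), stays where left. Blocks the latch unless near the open mark (about 20 degrees)
- knob_grip (a point): on the knob's axis, 12 mm below the top of its bar; 65 mm behind the ball (tongue +x), on the tongue's centre line. The bar is 12 mm thick, 45 mm long, 36 mm high, pointed at one end, with a white line on top towards that end; it stands on a round aluminium collar of 60 mm diameter, face 24 mm below this point. The point's axes turn with the knob: the pointed end lies along its -y
- latch (a joint): how far (m) the spring latch is pulled out sideways, to the tongue's -y side: 0 = sprung home under the ball, 0.0125 = fully out (end stop). The spring pulls back with about 8 N at home, 12 N fully out. The tongue is free of the ball from about 0.008; let go, the latch springs home
- latch_grip (a point): grip point inside the latch's black paddle handle, 22 mm below its top. The paddle stands upright: 16 mm thick along the tongue's y (the pull line), 40 mm long along its x. A 9 mm pull rod joins it to the coupler 30 mm below this point; 33 mm free between paddle and coupler. At home 84 mm to the tongue's -y side of the ball's centre and 12 mm above it; moves with latch and tongue
- tongue: trailer tongue stub with cast coupler, latch and knob: grey 30 mm square tube, about 0.75 kg, hinged at its rear. Origin at the centre of the coupler's ball socket, which is the ball's centre when down; x from the nose back to the hinge, y level across, z up. It turns only about the level hinge axis 340 mm behind (+x) and 2 mm above its origin: the coupler rises in an arc, and falls back if let go
- ball_center (a point): centre of the steel ball (32 mm diameter), fixed; 92 mm above the underside of the board. x and y axes as those of the board: x from the ball towards the hinge, y level across
- ball_mount: fixed steel bracket, neck and ball under the coupler; origin on the underside of the board, straight below the ball
- hitch_board: plywood board 460 x 250 x 18 mm, screwed to the table, that carries ball mount and hinge; origin on its underside straight below the ball; x towards the hinge; reaches from 75 mm before to 385 mm behind the ball and 125 mm to either side. It lies on a sheet of cardboard 3 mm thick
- primer_dropper: bystander: grey dropper bottle, 25 mm diameter, 72 mm high, standing on the board; origin under its centre
- metal_paint_jar: bystander: paint jar, 44 mm diameter, 50 mm high, standing on the board; origin under its centre
- touch_up_brush: bystander: brush of 170 mm lying on the board on the latch's side, behind the latch, along its own x; origin under its middle
- masking_tape: bystander: roll of masking tape lying flat, 100 mm diameter, 24 mm high; origin under its centre
- water_mug: bystander: black mug, 80 mm diameter, 95 mm high; origin under its centre
- mini_on_handle: bystander: small figure on a black painting handle, 44 mm diameter, 106 mm high; origin under its centre
- wash_dropper: bystander: dark dropper bottle, 25 mm diameter, 72 mm high; origin under its centre

How it is judged (in metres and radians):
On the way, in this order (a step that is already met when the one before it is completed fails the run):
1. the knob's pointed end is on the open mark, within 10 degrees, while the coupler is still down and latched (value of joint lock_knob between 1.396 and 1.746 rad and z of tongue in the frame of ball_center below 0.006 m), for 0.3 s.
2. the latch is pulled out, at least 9 of its 12.5 mm, with the coupler still on the ball (value of joint latch above 0.009 m and z of tongue in the frame of ball_center below 0.012 m), for 0.1 s.
3. the coupler is lifted clear of the ball, 50 mm or more (z of tongue in the frame of ball_center above 0.05 m), for 0.2 s.
At the end, for the whole second after the job is handed in: the coupler's socket is held 75 to 140 mm above the ball, still (under 0.08 rad/s), gripped or borne by the fingers (over 1 N) and not touching the ball mount, dropper bottle or jar, with the knob still at the open mark (within 12 degrees) (z of tongue in the frame of ball_center between 0.075 and 0.14 m and contact force between the fingers and tongue above 1 N and contact force between tongue and ball_mount below 0.2 N and angular speed of tongue below 0.08 rad/s and value of joint lock_knob between 1.35 and 1.79 rad and contact force between tongue and primer_dropper below 0.2 N and contact force between tongue and metal_paint_jar below 0.2 N); the arm keeps its last pose, push and grip.
It fails at once if a paint, brush or other bystander is moved by more than 30 mm (distance of any of primer_dropper, metal_paint_jar, touch_up_brush, masking_tape, water_mug, mini_on_handle, wash_dropper from where it was at the start of the episode above 0.03 m).
It also fails if it takes over 51 s, if anything falls off the work surface, if the arm or the gripper's body presses on something with over 40 N, if the wrist force passes 120 N, or if a joint passes its speed limit or range.

ROBOT

A 6-joint arm with a two-finger parallel gripper is mounted at the origin on the work surface. World frame = base frame: x ahead of the robot, y to its left, z up, the work surface at z = 0. Lengths are in m, angles in degrees, forces in N, time in s.
With the tool pointing down it reaches from about 0.325 to 0.9 m from the base axis. Payload 3.5 kg.
Tool frame: the origin (TCP) lies on the front face of the gripper's body, between the roots of the fingers; the fingertips stand ahead of it and the grasp point (between the pads) lies 54 mm ahead of it (ctrl.tip_reach is the z of the fingertips in the tool frame, in m); z points along the fingers, y is the line along which they close (so a half turn about z gives the same grasp; the last joint's range is limited). The gripper opens to 85 mm and grips with 20 to 120 N. Pads are 22 mm wide; open, the fingers measure 114 mm over their backs; the gripper's body (76 mm by 85 mm) begins 54 mm behind the grasp point. The pads swing forward as they close: fully open they stand 13 mm farther back than shut.
Start: joints at [66.039, 15.837, -1.513, 72.651, 0, 84.076], TCP at [0.194, 0.594, 0.304] pointing down, gripper open.
Joint ranges: [-178.77, 178.77], [-48.84, 107.48], [-61.69, 71.31], [-111.58, 123.2], [-90, 87.43], [-180, 180]. Speed limits (degrees/s): [147.25, 147.25, 180, 180, 180, 180].

INTERFACE

Orientations are given as a 3x3 rotation matrix whose columns are the frame's x, y, z axes.
In Python, from cell import sense, cams, workorder, models, ctrl gives the robot as it stands.
- The arm moves only by the shell command python3 -m creep 'ROWS' [FORCE]. ROWS is JSON, a list that holds one entry, the list of rows, each a list of 5 numbers: the finger opening in cm, from 0 to 8.54, then the shift along the tool's x, y, z in cm, then the turn about the tool's z in rad. In form: [[[fingers, tx, ty, tz, spin], ...]]. A call has 1 to 12 rows; each row is the pose to reach, as a shift and turn from the pose commanded when the call began, along the tool's axes at that moment; what a row does not reach only later rows make up. A row lasts 1/8 s, in which the tool goes at most 62.5 mm and 10.7 degrees, less where a joint would pass 70% of its speed; a pose out of reach is approached as far as the arm can. A call with a gripper value outside its range is refused whole. The fingers move at their own pace and stop on an object; FORCE is the grip in N (left out, the last holds). Time passes only in rows, so rows that repeat a pose let the fingers close. It gives the time, the measured TCP pose, the force, the opening and the grip force at its end, in the units of the state.
- sense(): the state, without advancing time (a new reading comes with each control period).
- cams.grab_frame(name): name is "side" or "top"; returns (picture, depth): 480x640x3 uint8, red, green, blue; 480x640 float32, m along the optical axis (not along the pixel's ray), 0 where there is no reading.
- cams.camera_model(name): a dict with "K" (3x3 intrinsics, pixels), "R" (3x3) and "t" (3): a world point X has camera coordinates R X + t. Camera axes: x right, y down, z forward; pixel columns grow to the right and rows downward; lengths in m; the calibration is good to about 2 mm. A picture is of the moment at which its call begins. camera_model takes no time and is no camera call.
- workorder.close_job(): hands the job in; it is judged then, once.
Trained networks look in the newest picture that a camera, given by its name, has taken for a name from the list of things; names that differ only in an ending like _2 or _b are one class to them, and where a whole thing is asked for, a point or a joint stands for the part that bears it (a point fixed in the world has none). Each returns a list of dicts, best first, with "conf" (0 to 1); they miss things now and then, are a little off and sometimes report something else, mostly with a low value. They report only what shows in the picture. A call takes as long as a camera call.
- models.look_for(camera, name): "bbox" ([left, top, right, bottom] in pixels, round what is visible of it).
- models.outline_of(camera, name): "region" (480x640 bool, what is visible of it) and "bbox" ([left, top, right, bottom] in pixels, round what is visible of it).
The state is a dict: "t": time; "joints": joint angles; "dq": joint speeds; "joint_efforts": joint torques, N m; "tool_pos": TCP position; "orientation": TCP orientation; "wrist_force": force on the tool from outside, world axes, zero at the start; "moment": the same for the moment, N m; "gripper_width": opening from 0.0 (shut) to 1.0 (fully open); "gripper_force": force on a finger pad.
Only numpy, scipy, OpenCV 4.12 (cv2) and the standard library are available. Lean on these libraries where they do the work, as an engineer would, in place of code of your own. Each camera call takes 0.05 s, during which the arm holds its last target. There are 200 camera calls.

## Working session

There is one attempt and no reset: what is moved stays moved. The work goes in short steps, Python scripts to look and compute and a shell command to move; the robot and the scene stay as the last step left them, time stands still between calls to the robot, and variables do not carry over. Pictures are saved under pics/ and viewed, at most 10 in all, crops included, and the job is handed in when it is done.

```bash
mkdir -p pics; ls; python3 - <<'E'
from cell import sense,cams,models,ctrl
import cv2,numpy as np
s=sense();print(s['tool_pos'],s['orientation'],s['t'],ctrl.tip_reach)
for c in('top','side'):
    p,d=cams.grab_frame(c);cv2.imwrite(f'pics/{c}0.png',p[:,:,::-1]);np.savez(f'pics/{c}0.npz',p=p,d=d)
    m=cams.camera_model(c);print(c,m['K'],m['R'],m['t'])
    for n in('lock_knob','latch','tongue','hitch_board'):
        r=models.look_for(c,n);print(n,[(x['bbox'],round(x['conf'],2)) for x in r[:2]])
E
```

```text
pics
[0.19327864 0.59370681 0.30276366] [[-9.50846191e-01  3.09662340e-01 -8.69150759e-04]
 [ 3.09663496e-01  9.50844045e-01 -2.02989608e-03]
 [ 1.97844452e-04 -2.19926322e-03 -9.99997562e-01]] 0.0 0.0726
top [[479.42453273   0.         316.14040124]
 [  0.         479.42453273 248.12325001]
 [  0.           0.           1.        ]] [[ 0.00346092 -0.9995987   0.02811502]
 [-0.99565508 -0.00606078 -0.09292051]
 [ 0.09305362 -0.02767127 -0.99527651]] [-0.04504348  0.5435638   1.15738665]
lock_knob [([286.9, 234.5, 300.8, 246.3], 0.64)]
latch [([306.7, 266.9, 328.5, 284.3], 0.75)]
tongue [([270.7, 124.1, 329.7, 284.9], 0.95), ([304.4, 272.7, 325.0, 287.3], 0.72)]
hitch_board []
side [[506.41400063   0.         326.64099811]
 [  0.         506.41400063 241.04891196]
 [  0.           0.           1.        ]] [[-0.82596424 -0.5637087   0.00394648]
 [-0.43055895  0.62631917 -0.64987944]
 [ 0.36387094 -0.53847637 -0.76002707]] [0.44089634 0.29800659 0.93133026]
lock_knob [([306.7, 220.3, 327.1, 240.1], 0.59)]
latch [([351.1, 223.4, 375.1, 258.1], 0.77)]
tongue [([224.7, 171.5, 379.4, 282.4], 0.64)]
hitch_board []
```

```bash
python3 - <<'E'
import cv2
a=cv2.imread('pics/top0.png')[100:320,190:430];b=cv2.imread('pics/side0.png')[120:340,200:440]
cv2.imwrite('pics/crop0.png',cv2.hconcat([cv2.resize(x,(400,367),interpolation=cv2.INTER_CUBIC) for x in(a,b)]))
E
```

```text
(no output)
```

View pics/crop0.png

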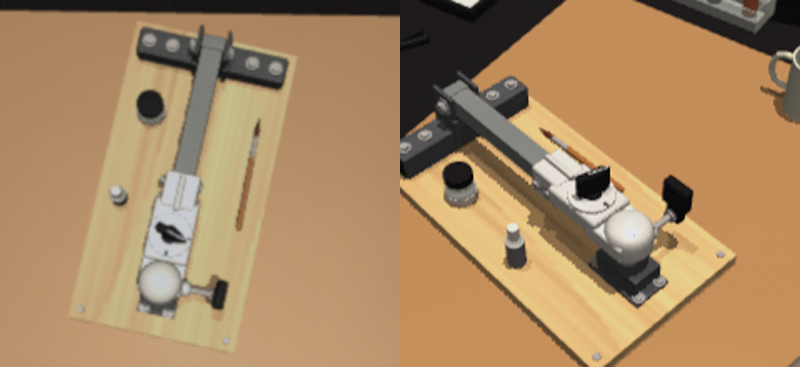

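View pics/top0.png

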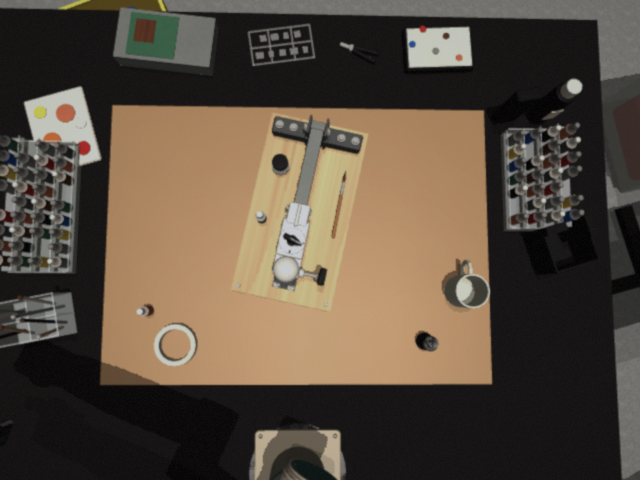

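```bash
cat > h.py <<'E'
import numpy as np,cv2
from cell import sense,cams,models
def cloud(c,d,mask=None):
    m=cams.camera_model(c);v,u=np.nonzero((d>0)&(mask if mask is not None else True));z=d[v,u]
    X=np.linalg.inv(m['K'])@np.vstack([u*z,v*z,z]);return (m['R'].T@(X-m['t'][:,None])).T
E
python3 - <<'E'
from h import *
P={}
for c in('top','side'):
    f=np.load(f'pics/{c}0.npz');p,d=f['p'],f['d']
    if c=='top':
        X=np.full((480,640,3),np.nan);X[d>0]=cloud(c,d)
        hsv=cv2.cvtColor(p,cv2.COLOR_RGB2HSV);print('board px',hsv[150,300],hsv[290,320],'mat',hsv[200,180], X[290,320],X[200,180])
        z=X[...,2]
        m=(z>0.013)&(z<0.03)&(X[...,0]>.3)&(np.abs(X[...,1]-.0)<.35)
        m[:100]=0;m[:,:225]=0;m[:,380:]=0;m[315:]=0
        n,l,st,_=cv2.connectedComponentsWithStats(m.astype(np.uint8));k=1+st[1:,4].argmax();q=X[l==k]
        print(st[k],np.median(q[:,2]),cv2.minAreaRect(q[:,:2].astype(np.float32)));print(cv2.boxPoints(cv2.minAreaRect(q[:,:2].astype(np.float32))))
    for n in('lock_knob','latch'):
        r=models.outline_of(c,n)
        if r:
            q=cloud(c,d,r[0]['region']);print(c,n,r[0]['conf'],len(q),np.median(q,0),q.min(0),q.max(0))
            t=q[q[:,2]>np.percentile(q[:,2],90)-.006];print(' top',t.mean(0),cv2.minAreaRect(t[:,:2].astype(np.float32)))
E
```

```text
board px [ 20  92 195] [ 17 101 179] mat [ 15 111 175] [ 0.44088272 -0.05253875  0.01825338] [0.66574092 0.30067315 0.00234131]
[  231   113   138   199 12730] 0.01945798379307641 ((0.6401172280311584, -0.00375211238861084), (0.2505129277706146, 0.46106797456741333), 77.88529205322266)
[[ 0.38842985 -0.07783698]
 [ 0.8392296  -0.1746011 ]
 [ 0.8918046   0.07033275]
 [ 0.44100487  0.16709687]]
top lock_knob 0.63 117 [0.55040545 0.01432984 0.15849955] [ 0.53999789 -0.00337443  0.12271375] [0.56341787 0.03170796 0.16427035]
 top [0.55073138 0.01400152 0.15944017] ((0.5507707595825195, 0.013241009786725044), (0.03921382501721382, 0.012025042437016964), 63.55460739135742)
top latch 0.71 777 [0.30839192 0.29702063 0.02437705] [ 0.25492441  0.24687613 -0.00496425] [0.3574501  0.35553841 0.03250161]
 top [0.30787816 0.29700805 0.02554886] ((0.30817264318466187, 0.2969670295715332), (0.09753312170505524, 0.09890997409820557), 46.03281784057617)
side lock_knob 0.69 373 [0.54938751 0.01804265 0.1452831 ] [ 0.53934231 -0.11166482  0.01934389] [0.62885959 0.03667028 0.16358647]
 top [0.55073842 0.01756318 0.15981564] ((0.551006019115448, 0.01510036550462246), (0.04396001994609833, 0.013656553812325), 65.35910034179688)
side latch 0.83 390 [ 0.46920454 -0.04422213  0.10865568] [ 0.450986   -0.11446297 -0.00308977] [ 0.50274689 -0.01951278  0.13151897]
 top [ 0.46998172 -0.04877151  0.12801182] ((0.4698553681373596, -0.049027152359485626), (0.014932290650904179, 0.038062579929828644), 72.27826690673828)
```

The top view (crop left) shows the knob at pixel (293,240), the latch paddle at (321,276) and the dome at (287,270). The knob sits about 15° clockwise of locked. The board fit gives a tongue yaw of about -12.1°, which agrees with the knob and latch clouds.

```bash
python3 -m creep '[[[5,-26,-22,0,-0.8],[5,-52,-44,0,-1.44],[5,-52,-44,0,-1.44],[5,-52,-44,0,-1.44],[5,-52,-44,0,-1.44],[5,-52,-44,0,-1.44],[5,-52,-44,0,-1.44],[5,-52,-44,0,-1.44],[5,-52,-44,0,-1.44],[5,-52,-44,0,-1.44],[5,-52,-44,0,-1.44],[5,-52,-44,0,-1.44]]]' 40; python3 -m creep '[[[5,0,0,0,0],[5,0,0,0,0]]]'; python3 -c "
from cell import sense;s=sense();print(s['joints'],s['orientation'])"
```

```text
t: 2.2
tool_pos: [0.5531, 0.0122, 0.3041]
orientation: [[-0.433, -0.901, 0.001], [-0.901, 0.433, -0.0], [-0.0, -0.001, -1.0]]
wrist_force: [0.6, 0.1, -0.3]
gripper_width: 0.583
gripper_force: 0.0
t: 2.45
tool_pos: [0.5514, 0.0151, 0.3038]
orientation: [[-0.431, -0.902, -0.001], [-0.902, 0.431, 0.0], [-0.0, 0.001, -1.0]]
wrist_force: [-0.1, 0.6, -0.2]
gripper_width: 0.587
gripper_force: 0.0
[-5.15714663e+00  8.43628313e+00 -1.07427337e+01  7.08663754e+01
  2.25524620e-02 -6.96142431e+01] [[-4.31187015e-01 -9.02262262e-01 -7.53655379e-04]
 [-9.02262572e-01  4.31186776e-01  4.63234271e-04]
 [-9.29925679e-05  8.79735644e-04 -9.99999609e-01]]
```

```bash
python3 -m creep '[[[5,0,0,4,0],[5,0,0,7,0],[5,0,0,9,0],[5,0,0,9.9,0],[5,0,0,9.9,0],[1,0,0,9.9,0],[0.5,0,0,9.9,0],[0.5,0,0,9.9,0],[0.5,0,0,9.9,0],[0.5,0,0,9.9,0]]]' 40
```

```text
t: 3.7
tool_pos: [0.5515, 0.0152, 0.2061]
orientation: [[-0.431, -0.902, -0.0], [-0.902, 0.431, 0.001], [-0.001, 0.0, -1.0]]
wrist_force: [-3.7, 1.7, 6.0]
gripper_width: 0.134
gripper_force: 41.9
```

```bash
python3 - <<'E'
from h import *
out=[]
for c,(u,v) in(('top',(293,240)),('side',(320,230))):
    p,d=cams.grab_frame(c);out.append(cv2.resize(p[v-55:v+55,u-60:u+60,::-1],(400,367),interpolation=cv2.INTER_CUBIC))
cv2.imwrite('pics/c1.png',cv2.hconcat(out))
E
```

```text
(no output)
```

View pics/c1.png

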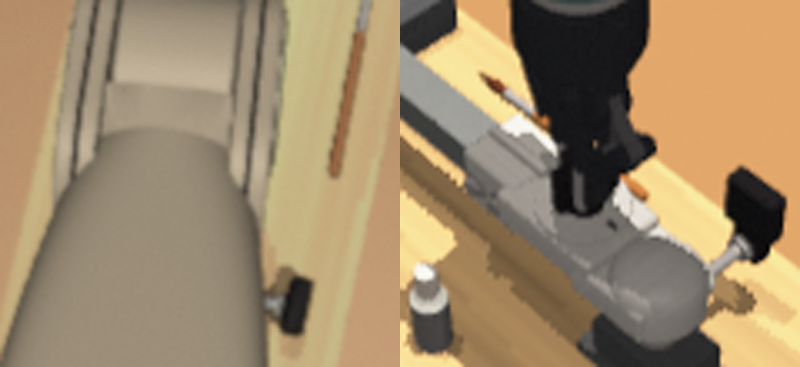

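The side view shows the fingers holding the knob at (270,190) in the crop, and the 12 mm opening matches the bar. Next I turn it 76.6° clockwise.

```bash
python3 -m creep '[[[0.5,0,0,0,0.17],[0.5,0,0,0,0.34],[0.5,0,0,0,0.51],[0.5,0,0,0,0.68],[0.5,0,0,0,0.85],[0.5,0,0,0,1.02],[0.5,0,0,0,1.19],[0.5,0,0,0,1.34],[0.5,0,0,0,1.34],[0.5,0,0,0,1.34],[0.5,0,0,0,1.34],[0.5,0,0,0,1.34]]]'
```

```text
t: 5.3
tool_pos: [0.5514, 0.0151, 0.2061]
orientation: [[-0.977, 0.213, -0.0], [0.213, 0.977, 0.001], [0.0, 0.001, -1.0]]
wrist_force: [-3.3, 1.6, 5.4]
gripper_width: 0.133
gripper_force: 42.0
```

```bash
python3 -m creep '[[[4,0,0,0,0],[4,0,0,0,0],[4,0,0,0,0],[4,0,0,-4,0],[4,0,0,-8,0],[4,0,0,-8,0],[4,7,-7,-8,0],[4,7,-7,-8,0],[4,7,-7,-8,0],[4,7,-7,-8,0]]]'
python3 - <<'E'
from h import *
s=sense();R=np.array(s['orientation']);t=np.array(s['tool_pos'])
out=[]
for c,(u,v) in(('top',(293,250)),('side',(330,230))):
    p,d=cams.grab_frame(c);out.append(cv2.resize(p[v-55:v+55,u-60:u+60,::-1],(400,367),interpolation=cv2.INTER_CUBIC))
    for n in('lock_knob','latch'):
        for r in models.outline_of(c,n)[:1]:
            q=cloud(c,d,r['region']);z0=.16 if n=='lock_knob' else .129
            k=q[(np.abs(q[:,2]-z0)<.006)]
            if len(k)>5: print(c,n,r['conf'],len(k),k.mean(0),cv2.minAreaRect(k[:,:2].astype(np.float32)))
cv2.imwrite('pics/c2.png',cv2.hconcat(out))
g=np.array([.4705,-.0525,.107+.054])
print('to latch cm',R.T@(g-t)*100)
E
```

```text
t: 6.55
tool_pos: [0.4687, -0.0386, 0.2845]
orientation: [[-0.977, 0.213, 0.0], [0.213, 0.977, 0.0], [-0.0, 0.0, -1.0]]
wrist_force: [-1.0, -0.3, -0.4]
gripper_width: 0.465
gripper_force: 0.0
top lock_knob 0.7 99 [0.55102624 0.01504758 0.15896056] ((0.5497775673866272, 0.015346987172961235), (0.012043546885251999, 0.04295508936047554), 78.1855239868164)
top latch 0.25 310 [0.56633834 0.01915343 0.12532755] ((0.5542078614234924, 0.023628629744052887), (0.04707459732890129, 0.1696125566959381), 71.15686798095703)
side lock_knob 0.79 112 [0.54993721 0.01911715 0.15981058] ((0.5494697093963623, 0.017690172418951988), (0.014232862740755081, 0.04169972985982895), 73.79033660888672)
side latch 0.57 124 [ 0.47001885 -0.04938233  0.12773328] ((0.47072920203208923, -0.050691936165094376), (0.016813453286886215, 0.03839971497654915), 77.46648406982422)
to latch cm [-0.46861952 -1.32754642 12.34928391]
```

View pics/c2.png

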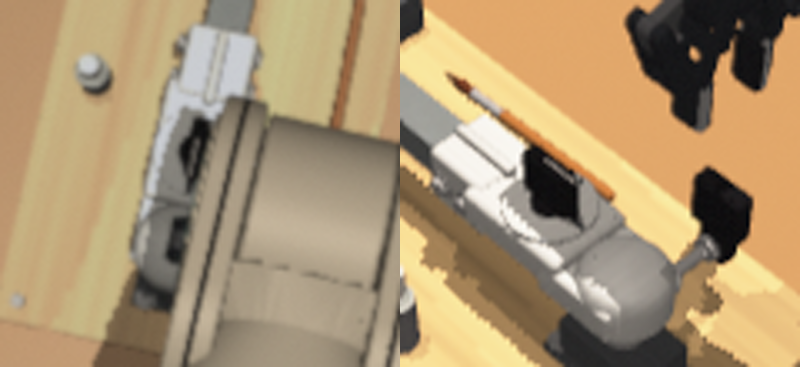

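The side view shows the knob in line with the tongue and the top fit agrees to within about 1°. The paddle, at (722,210) in the crop, is free below the fingers, so I grasp it next.

```bash
python3 -m creep '[[[4,-0.45,-1.38,0,0],[4,-0.45,-1.38,5,0],[4,-0.45,-1.38,9,0],[4,-0.45,-1.38,12.2,0],[4,-0.45,-1.38,12.2,0],[4,-0.45,-1.38,12.2,0],[1,-0.45,-1.38,12.2,0],[1,-0.45,-1.38,12.2,0],[1,-0.45,-1.38,12.2,0],[1,-0.45,-1.38,12.2,0]]]' 50
```

```text
t: 8.1
tool_pos: [0.4713, -0.0534, 0.1647]
orientation: [[-0.977, 0.213, 0.003], [0.213, 0.977, -0.001], [-0.004, -0.0, -1.0]]
wrist_force: [-1.2, -0.9, 7.2]
gripper_width: 0.182
gripper_force: 52.1
```

```bash
python3 -m creep '[[[1,0,-0.3,0,0],[1,0,-0.6,0,0],[1,0,-0.9,0,0],[1,0,-1.15,0,0],[1,0,-1.3,0,0],[1,0,-1.3,0,0],[1,0,-1.3,0,0],[1,0,-1.3,0,0]]]'
python3 - <<'E'
from h import *
p,d=cams.grab_frame('side');u,v=350,230
cv2.imwrite('pics/c3.png',cv2.resize(p[v-65:v+65,u-80:u+80,::-1],(640,520),interpolation=cv2.INTER_CUBIC))
E
```

```text
t: 9.1
tool_pos: [0.4691, -0.0635, 0.1645]
orientation: [[-0.977, 0.211, 0.005], [0.211, 0.977, 0.006], [-0.004, 0.007, -1.0]]
wrist_force: [3.1, 10.2, 5.5]
gripper_width: 0.18
gripper_force: 51.7
```

View pics/c3.png

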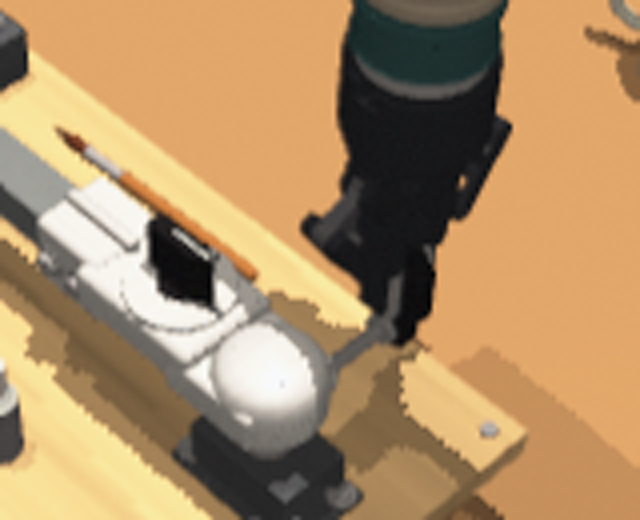

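The side view shows the fingers on the paddle at (400,310) with the rod pulled out. The TCP moved 10.3 mm, so I pull further towards the end stop.

```bash
python3 -m creep '[[[1,0,-0.2,0,0],[1,0,-0.4,0,0],[1,0,-0.5,0,0],[1,0,-0.5,0,0],[1,0,-0.5,0,0]]]' 60
```

```text
t: 9.78
tool_pos: [0.4684, -0.0667, 0.1644]
orientation: [[-0.978, 0.21, 0.007], [0.21, 0.978, 0.011], [-0.004, 0.012, -1.0]]
wrist_force: [5.9, 18.5, 4.1]
gripper_width: 0.182
gripper_force: 59.1
```

```bash
python3 -m creep '[[[1,-0.03,0,-0.6,0],[1,-0.07,0,-1.2,0],[1,-0.15,0,-2.4,0],[1,-0.28,0,-3.5,0],[1,-0.47,0,-4.7,0],[1,-0.7,0,-5.9,0],[1,-0.95,0,-7.05,0],[1,-1.3,0,-8.4,0],[1,-1.6,0,-9.5,0],[1,-1.85,0,-10.2,0],[1,-1.85,0,-10.2,0],[1,-1.85,0,-10.2,0]]]'
python3 - <<'E'
from h import *
p,d=cams.grab_frame('side');u,v=340,200
cv2.imwrite('pics/c4.png',cv2.resize(p[v-90:v+90,u-110:u+110,::-1],(640,520),interpolation=cv2.INTER_CUBIC))
E
```

```text
t: 11.28
tool_pos: [0.4854, -0.0702, 0.2638]
orientation: [[-0.978, 0.21, 0.004], [0.21, 0.978, 0.012], [-0.001, 0.013, -1.0]]
wrist_force: [10.3, 15.4, -8.4]
gripper_width: 0.18
gripper_force: 58.8
```

View pics/c4.png

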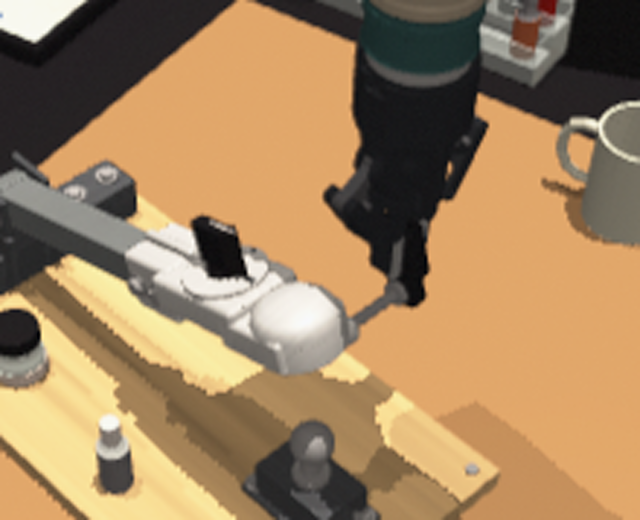

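The ball is bare at (312,440), the coupler is up at (300,325), and the knob is still in line with the tongue. The TCP rose 99 mm. I let it settle and then hand in.

```bash
python3 -m creep '[[[1,0,0,0,0],[1,0,0,0,0],[1,0,0,0,0],[1,0,0,0,0],[1,0,0,0,0],[1,0,0,0,0]]]' && python3 - <<'E'
from h import *
p,d=cams.grab_frame('side')
r=models.outline_of('side','lock_knob')
if r: print(r[0]['conf'],np.median(cloud('side',d,r[0]['region']),0))
s=sense();print(s['tool_pos'],s['gripper_force'],max(np.abs(s['dq'])))
if abs(s['tool_pos'][2]-.2638)<.004 and s['gripper_force']>30:
    from cell import workorder;print(workorder.close_job())
E
```

```text
t: 12.08
tool_pos: [0.4854, -0.0702, 0.2638]
orientation: [[-0.978, 0.21, 0.004], [0.21, 0.978, 0.012], [-0.001, 0.013, -1.0]]
wrist_force: [8.8, 15.7, -7.8]
gripper_width: 0.178
gripper_force: 58.8
0.65 [0.57304246 0.01695018 0.22426028]
[ 0.48542426 -0.07021479  0.26379455] 58.82491171360016 0.17839993026552953
the job is handed in; nothing more can be done
None
```

I turned the knob to the open mark, pulled the latch fully out and lifted the coupler; the gripper is holding it still about 10 cm above the ball, and I handed the job in at about 12 s without being shown a verdict.

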